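Set a packing track's guide rail to the punnet and lock it

ROBOT

A 6-joint arm with a two-finger parallel gripper is mounted at the origin on the work surface. World frame = base frame: x ahead of the robot, y to its left, z up, the work surface at z = 0. Lengths are in m, angles in degrees, forces in N, time in s.
With the tool pointing down it reaches from about 0.375 to 0.75 m from the base axis. Payload 9 kg.
Tool frame: the origin (TCP) lies where the fingers leave the gripper's body, on its centre line; the fingertips stand 73 mm ahead of it and the grasp point (between the pads) lies 54 mm ahead of it (robot.tip_reach is the distance from the TCP to the fingertips, in m); z points along the fingers, y is the direction in which the jaws open and shut (so a half turn about z gives the same grasp; the last joint's range is limited). The gripper opens to 85 mm and grips with 20 to 120 N. Pads are 22 mm wide; open, the fingers measure 114 mm over their backs; the gripper's body (76 mm by 85 mm) begins 54 mm behind the grasp point. The pads swing forward as they close: fully open they stand 13 mm farther back than shut.
Start: joints at [-87.875, 5.964, 5.575, 89.605, 0, 77.527], TCP at [0.151, -0.581, 0.304] pointing down, gripper open.
Joint ranges: [-171.21, 171.21], [-48.23, 106.86], [-62.78, 66.21], [-105.2, 120.99], [-86.42, 89.51], [-180, 180]. Speed limits (degrees/s): [127.2, 127.2, 147.25, 180, 180, 180].

INTERFACE

Orientations are given as [roll, pitch, yaw] about the fixed x, y, z axes, in that order (R = Rz(yaw) Ry(pitch) Rx(roll)).
In Python, from plant import robot gives the robot as it stands. Calls block until the motion is done:
- robot.move_pose(position, orientation): joint-space move of the TCP to a pose.
- robot.line_to(position, vel=0.15, rotation=None, guard=None): straight line of the TCP; rotation=None keeps the orientation; vel is the mean speed in m/s. With guard (N) it stops when the force on the tool has changed by that much, and returns True; else False.
- robot.goto_joints(angles): joint-space move.
- robot.set_gripper(opening): finger opening in m; the grip force is fixed at half the most; returns when the fingers have stopped.
- robot.pause(seconds).
- robot.ik(position, orientation): joint angles nearest the present ones, or None.
- robot.observe(): the state.
- robot.grab_frame(name): name is "scene" or "top"; returns the picture (480x640x3 uint8, blue, green, red); there is no depth.
- robot.get_calibration(name): a dict with "vertical_fov" (degrees; the focal length in pixels is half the picture's height over the tangent of half this angle, whatever the lens; pixels are square), "cx", "cy" (the principal point, pixels), "k1" (the pictures are not rectified: a ray, as slopes to the right and down, at radius r is drawn at 1 + k1 r^2 times it, then the intrinsics apply), "rvec" (rotation vector, rad) and "tvec" (3), from world to camera coordinates, as OpenCV has them. Camera axes: x right, y down, z forward; pixel columns grow to the right and rows downward; lengths in m; the calibration is good to about 2 mm. A picture is of the moment at which its call begins. get_calibration takes no time and is no camera call.
A pose or a line that the arm cannot do raises robot.IKError and nothing moves.
- robot.job_done(): hands the job in, once; it reports no verdict.
The state is a dict: "time": time; "q": joint angles; "qvel": joint speeds; "joint_torque": joint torques, N m; "tool_pos": TCP position; "tcp_rot": TCP orientation; "ft_force": force on the tool from outside, world axes, zero at the start; "torque": the same for the moment, N m; "gripper_width": finger opening in m.
Only numpy, scipy, OpenCV 4.12 (cv2) and the standard library are available. Lean on these libraries where they do the work, as an engineer would, in place of code of your own. Each camera call takes 0.05 s, during which the arm holds its last target.

TASK

The packing track is being set up for this punnet size. Slide the loose guide rail (the one on the robot's side) in until it lies lightly against the punnet without shoving or squeezing it, then lock it by turning the black clamp knob clockwise until its drag clutch first slips, and stop there: do not run the clutch on. Leave the punnet where it stands against the far rail, and leave the other things on the table alone.

Things in the scene. Friction and masses are not known exactly. Their poses are not given: they have to be found in the camera images.
- track: Fixed stainless slide track, 216 mm wide (x), 380 mm long (y); origin on the table under its centre, x points across it, away from the robot's side. Bed (white strips) 60 mm above the table, side frames 66 mm. Grey clamp bracket under the knob at x = -165 mm, y = 0 (44 x 50 mm, top 118 mm above the table); plain bolted bracket at x = +138 mm.
- guide_face (a point): Middle of the inner face of the loose guide rail, 94 mm above the table; axes as the track's. White bar, 12 mm thick (back at x = -12 mm), 280 mm long (y) plus flared ends, 74 to 114 mm above the table. From its back a steel bar (24 mm wide, 91 to 103 mm above the table) runs 155 mm along -x through the clamp bracket. Slides along x with about 3 N; once clamped it is fast.
- guide (a joint): How far the loose guide rail has been slid in, m, 0 to 0.078; grows along the track's +x, towards the punnet. Starts at 0 to 0.018, with 30 to 75 mm to go to the punnet.
- far_rail: The opposite guide rail, same bar, bolted fast; origin on the bed (60 mm above the table) under the middle of its inner face, which looks along -x to the punnet; axes as the track's.
- punnet: Black punnet of brown mushrooms, 96 mm (x, across the track) by 150 mm (y), rim 55 mm and caps up to 75 mm above its base; origin at the centre of its base. 0.25 to 0.45 kg, loose on the bed, 1 to 2 mm off the far rail, long side parallel to the rails, up to 45 mm off the track's middle along y.
- punnet_side (a point): Middle of the punnet's long rim edge on the side that faces the loose guide rail, 52 mm above its base; this edge is the punnet's widest part and is what the rail meets.
- knob (a point): Centre of the black fluted clamp knob: round, 56 mm across, 34 mm high (130 to 164 mm above the table), axis vertical. Clockwise from above tightens: drag 0.24 N m for 0.6 to 1.8 rad, then rising over about 0.6 rad more until the clutch slips at 0.46 N m (may need a regrasp). Two steel lines on its rim start in line with a line on the steel button in its top, which turns with the screw.
- clutch (a joint): Angle by which the knob has slipped past its screw, rad; 0 at the start, stays within about 0.03 while the screw still turns freely, and grows with clockwise slip.
- screw (a joint): Angle of the clamp screw, rad; grows clockwise (tightening), range 0 to 6; the clamp foot moves 2 mm a rad.
- bowl: Bystander: green bowl of mushrooms, 190 mm across, 75 mm high; origin under its centre.
- jar: Bystander: screw-lid jar, 84 mm across, 130 mm high; origin under its centre.
- sprayer: Bystander: white spray bottle, 72 mm across, 187 mm high; origin under its centre.
- shears: Bystander: trimming shears with red loops lying flat, 190 mm long along their x, 84 mm wide; origin under the pivot.
Not all that is in view belongs to the job. Several things have the shape of the punnet; the one meant has the colours described above.

How it is judged:
By the outcome, as a careful person would: the job done as asked, in the order asked, and still so for the second after the job is handed in, with the robot touching nothing.
It also fails if it takes over 56 s, if anything falls off the work surface, if the arm or the gripper's body presses on something with over 40 N, if the wrist force passes 120 N, or if a joint passes its speed limit or range.

## Working session

There is one attempt and no reset: what is moved stays moved. The work goes in short steps, each a Python script; the robot and the scene stay as the last script left them, time stands still between calls to the robot, and variables do not carry over. Pictures are saved under pics/ and viewed, and the job is handed in when it is done.

```bash
ls; mkdir -p pics
python3 - <<'E'
from plant import robot
import cv2
for n in("scene","top"):
    cv2.imwrite(f"pics/{n}0.png",robot.grab_frame(n)); print(n,robot.get_calibration(n))
print(robot.observe())
E
```

```text
pics
scene {'vertical_fov': 42.73568906576457, 'cx': 329.6149558448272, 'cy': 246.8083395175965, 'k1': -0.12583998666577578, 'rvec': array([ 2.26752334,  0.71275888, -0.31295599]), 'tvec': array([-0.44621191, -0.14619437,  1.98106882])}
top {'vertical_fov': 57.230169633309785, 'cx': 315.7106223344923, 'cy': 239.84123606265152, 'k1': -0.09804672609509672, 'rvec': array([ 2.03673638, -2.18863693,  0.2276817 ]), 'tvec': array([0.03498566, 0.54766622, 1.20684043])}
{'time': 0.1, 'q': array([-8.78743440e+01,  5.99620160e+00,  5.53288347e+00,  8.96029175e+01,
       -6.57974074e-04,  7.75273352e+01]), 'qvel': array([ 0.02126779, -0.12797039,  0.00635343,  0.06920673,  0.12908742,
        0.06454209]), 'joint_torque': array([ 6.88112472e-03, -5.58209538e+01,  5.04716671e+01,  1.32771922e-02,
       -5.58664590e-05, -7.53807427e-06]), 'tool_pos': array([ 0.15123013, -0.58042661,  0.3032029 ]), 'tcp_rot': array([-1.79935185e+02, -1.36627097e-02,  1.45983134e+01]), 'ft_force': array([0.20427648, 0.70785072, 0.11761168]), 'torque': array([0.00128276, 0.03479905, 0.01038381]), 'gripper_width': 0.08548155681670626}
```

View pics/scene0.png

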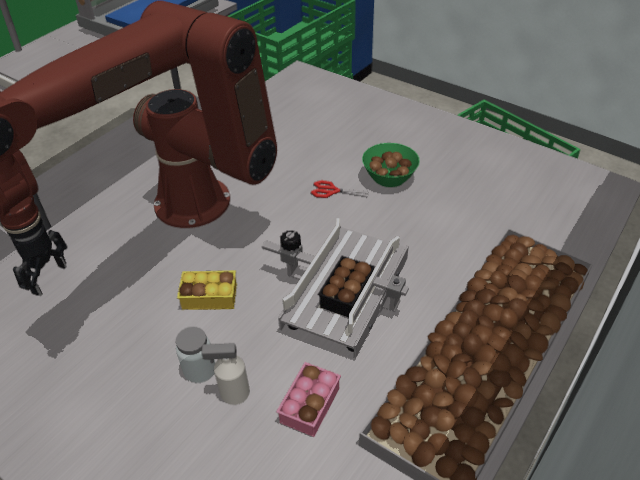

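View pics/top0.png

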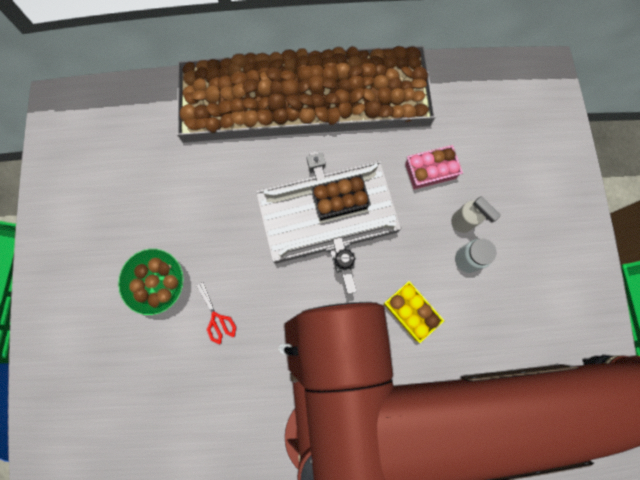

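The scene view shows the knob near (290,240) and the black punnet near (347,285). The top view shows the knob at (344,258), the punnet at (341,198), and the loose rail from about (275,257) to (398,225). I'll zoom in on both.

```bash
cat > h.py <<'E'
import cv2,numpy as np
from plant import robot
def cam(n):
    c=robot.get_calibration(n); f=240/np.tan(np.radians(c["vertical_fov"]/2))
    K=np.array([[f,0,c["cx"]],[0,f,c["cy"]],[0,0,1.]])
    D=np.array([c["k1"],0,0,0,0.]); return K,D,np.array(c["rvec"]),np.array(c["tvec"])
def cast(n,px,z):
    K,D,r,t=cam(n); R=cv2.Rodrigues(r)[0]
    u=cv2.undistortPoints(np.array(px,float).reshape(-1,1,2),K,D).reshape(-1,2)
    d=np.c_[u,np.ones(len(u))]@R; C=-R.T@t
    s=(z-C[2])/d[:,2]; return C+d*s[:,None]
def proj(n,P):
    K,D,r,t=cam(n); return cv2.projectPoints(np.array(P,float).reshape(-1,1,3),r,t,K,D)[0].reshape(-1,2)
E
python3 - <<'E'
import cv2
a=cv2.imread("pics/top0.png")[140:310,240:420]; cv2.imwrite("pics/t1.png",cv2.resize(a,None,fx=4,fy=3.5*0+3.5 and 3.5,interpolation=cv2.INTER_CUBIC) if 0 else cv2.resize(a,None,fx=3.5,fy=3.5,interpolation=cv2.INTER_CUBIC))
a=cv2.imread("pics/scene0.png")[210:360,250:420]; cv2.imwrite("pics/s1.png",cv2.resize(a,None,fx=4,fy=4,interpolation=cv2.INTER_CUBIC))
E
```

```text
(no output)
```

View pics/t1.png

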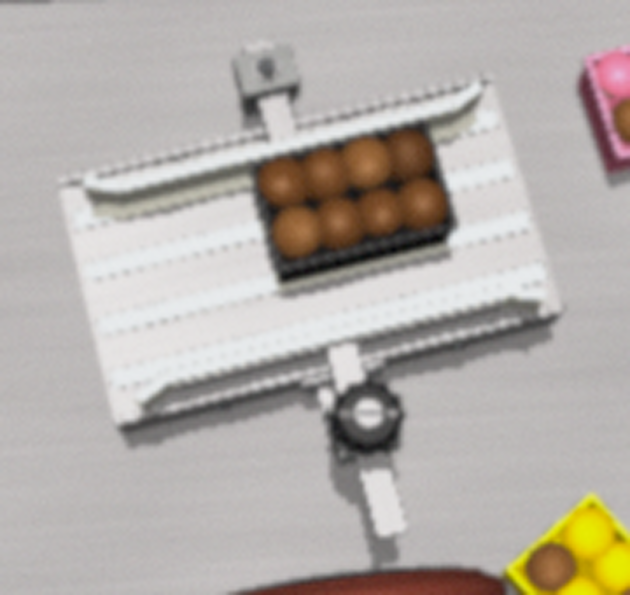

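View pics/s1.png

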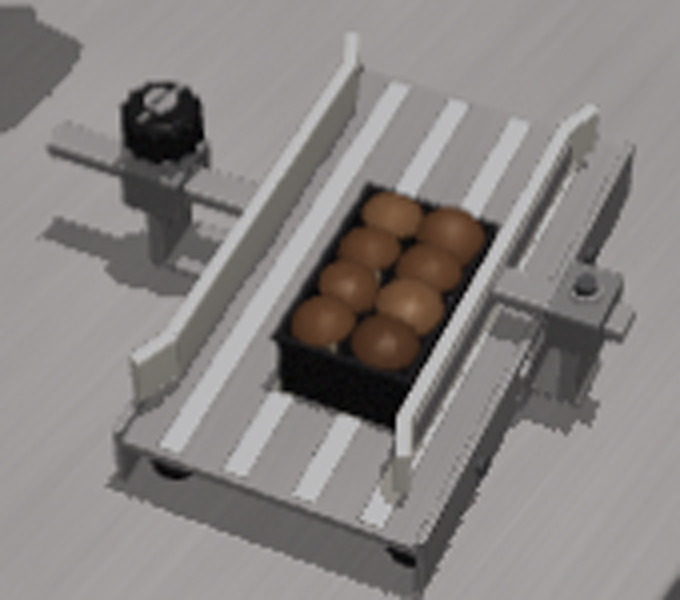

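```bash
cat >> h.py <<'E'
def t1(c): c=np.array(c,float); return np.array([240,140])+(c+.5)/3.5-.5
def s1(c): c=np.array(c,float); return np.array([250,210])+(c+.5)/4-.5
E
python3 - <<'E'
from h import *
c=cast("top",t1([(65,180),(487,80),(558,315),(125,425)]),.066); print(c.round(4))
print("sizes",[np.linalg.norm(c[i]-c[(i+1)%4]).round(4) for i in range(4)])
yd=(c[0]-c[1])+(c[3]-c[2]); print("yaw(of +x)",np.degrees(np.arctan2(-yd[0],yd[1])),"centre",c.mean(0))
k=cast("top",t1([(369,412)]),.164); print("knob top",k, "scene",cast("scene",s1([(163,99)]),.164))
print("tail bar end",cast("top",t1([(375,537),(404,531)]),.103))
print("punnet near rim",cast("top",t1([(281,268),(453,225)]),.115),"scene",cast("scene",s1([(277,337),(370,185)]),.115))
print("rail ends top straight",cast("top",t1([(165,385),(515,300)]),.114))
E
```

```text
[[ 0.7049  0.1533  0.066 ]
 [ 0.7684 -0.2086  0.066 ]
 [ 0.5596 -0.2457  0.066 ]
 [ 0.4939  0.1139  0.066 ]]
sizes [np.float64(0.3675), np.float64(0.212), np.float64(0.3656), np.float64(0.2146)]
yaw(of +x) 10.147761141020519 centre [ 0.63168863 -0.04676589  0.066     ]
knob top [[ 0.47419388 -0.07593403  0.164     ]] scene [[ 0.47090578 -0.07055981  0.164     ]]
tail bar end [[ 0.38635519 -0.07706333  0.103     ]
 [ 0.3893216  -0.09983901  0.103     ]]
punnet near rim [[ 0.60252824 -0.02010531  0.115     ]
 [ 0.62814851 -0.1596771   0.115     ]] scene [[ 0.62955238 -0.1625848   0.115     ]
 [ 0.60234768 -0.01909841  0.115     ]]
rail ends top straight [[ 0.5151924   0.07709033  0.114     ]
 [ 0.56351901 -0.20284438  0.114     ]]
```

```bash
cat > ov.py <<'E'
from h import *
C=np.array([0.6317,-0.0468]); YAW=10.15
def W(x,y,z):
    a=np.radians(YAW); return [C[0]+x*np.cos(a)-y*np.sin(a),C[1]+x*np.sin(a)+y*np.cos(a),z]
def L(p):
    a=np.radians(YAW); d=np.array(p)[:2]-C; return np.array([d[0]*np.cos(a)+d[1]*np.sin(a),-d[0]*np.sin(a)+d[1]*np.cos(a)])
def overlay(img,n,face,px,py,org,f,out):
    x0,y0,w,h=org
    im=cv2.resize(img[y0:y0+h,x0:x0+w],None,fx=f,fy=f,interpolation=cv2.INTER_CUBIC)
    def pl(P,col):
        q=proj(n,[W(*p) for p in P]); q=((q-[x0,y0]+.5)*f-.5)
        cv2.polylines(im,[np.round(q*8).astype(np.int32)],True,col,1,cv2.LINE_AA,3)
    pl([(-.108,-.19,.066),(.108,-.19,.066),(.108,.19,.066),(-.108,.19,.066)],(255,0,0))
    pl([(face,-.14,.114),(face-.012,-.14,.114),(face-.012,.14,.114),(face,.14,.114)],(0,0,255))
    pl([(face-.012,-.012,.103),(face-.167,-.012,.103),(face-.167,.012,.103),(face-.012,.012,.103)],(0,160,0))
    pl([(px,py-.075,.115),(px+.096,py-.075,.115),(px+.096,py+.075,.115),(px,py+.075,.115)],(0,255,255))
    t=np.linspace(0,6.28,40); pl([(-.165+.028*np.cos(s),.028*np.sin(s),.164) for s in t],(255,0,255))
    cv2.imwrite(out,im)
E
python3 - <<'E'
from ov import *
print(L([0.6153,-0.0899]))
overlay(cv2.imread("pics/top0.png"),"top",-.080,-.0237,-.0395,(240,140,180,170),3.5*1.25,"pics/o_t.png")
overlay(cv2.imread("pics/scene0.png"),"scene",-.080,-.0237,-.0395,(250,210,170,150),4,"pics/o_s.png")
E
```

```text
[-0.02373867 -0.03953537]
```

View pics/o_t.png

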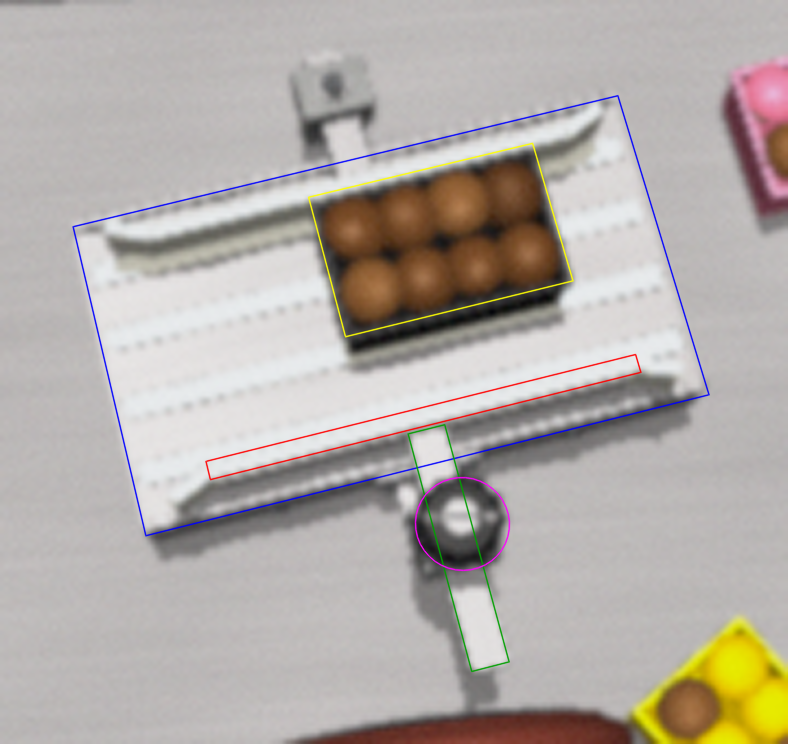

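View pics/o_s.png

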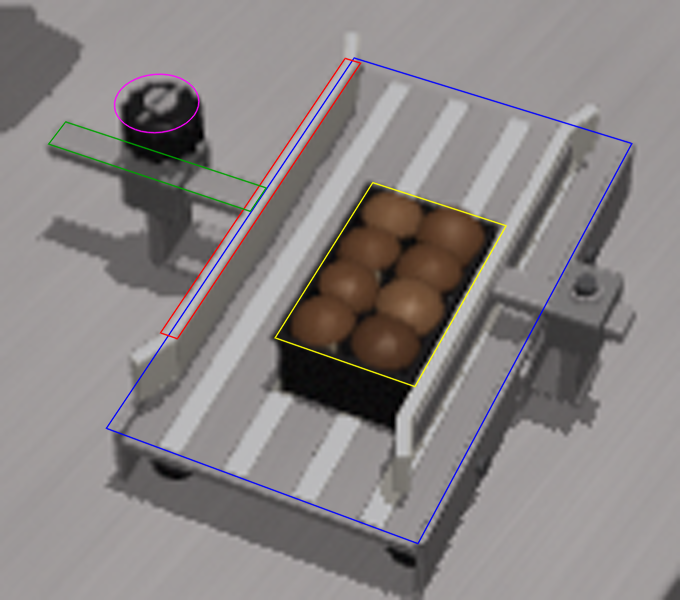

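The overlays fit both views to about 1 px. The gap from rail to punnet is about 57 mm, and the punnet sits towards −y, so the +y end of the rail is free. I'll grip the rail bar there, at track y = +85 mm.

```bash
sed -i 's/^C=.*/C=np.array([0.6335,-0.0455]); YAW=10.15/' ov.py
python3 - <<'E'
from ov import *
p=W(-.086,.085,.30); o=[180,0,100.15]
print(p, robot.ik(p,o), robot.ik(W(-.03,.085,.158),o))
K=W(-.165,0,.203); print("knob",K)
for y in (-30,-60,-100.,150,100,60): print(y,robot.ik(K,[180,0,y]))
robot.move_pose(W(-.086,.085,.30),o)
robot.line_to(W(-.086,.085,.175),vel=.12)
s=robot.observe(); print(s["time"],s["tool_pos"],s["tcp_rot"],s["ft_force"],s["torque"],s["q"])
f=[]
for i in range(5):
    robot.pause(.02); s=robot.observe(); print(s["time"],s["ft_force"].round(2),s["torque"].round(3),s["joint_torque"][5].round(3))
for n in("scene","top"): cv2.imwrite(f"pics/{n}1.png",robot.grab_frame(n))
cv2.imwrite("pics/s2.png",cv2.resize(cv2.imread("pics/scene1.png")[170:340,230:420],None,fx=4,fy=3.5*0+3.5) if 0 else cv2.resize(cv2.imread("pics/scene1.png")[190:340,230:420],None,fx=4,fy=4,interpolation=cv2.INTER_CUBIC))
E
```

```text
[np.float64(0.5338667268583942), np.float64(0.023014311520223166), 0.3] [-11.56760782  -5.56444154  -6.38740834  89.17703321   0.
  68.28239218] [-9.49567636  5.63425626 -9.98250191 74.38324183  0.         70.35432364]
knob [np.float64(0.47108228815056996), np.float64(-0.07457725705075263), 0.203]
-30 [ -24.76293658  -15.7019314   -25.45585248   80.24607892    0.
 -174.76293658]
-60 [ -24.76293658  -15.7019314   -25.45585248   80.24607892    0.
 -144.76293658]
-100.0 [ -24.76293658  -15.7019314   -25.45585248   80.24607892    0.
 -104.76293658]
150 [-24.76293658 -15.7019314  -25.45585248  80.24607892   0.
   5.23706342]
100 [-24.76293658 -15.7019314  -25.45585248  80.24607892   0.
  55.23706342]
60 [-24.76293658 -15.7019314  -25.45585248  80.24607892   0.
  95.23706342]
3.825 [0.53435667 0.02293531 0.17591377] [1.79924598e+02 2.81469867e-02 1.00149902e+02] [-0.08483116  0.70456733  0.8231986 ] [ 0.02544764  0.00604423 -0.00045312] [-1.15660832e+01 -4.60594005e+00 -1.83927860e+01  7.61326888e+01
  1.74986086e-03  6.82839972e+01]
3.8417 [ 0.27 -0.31  0.16] [ 0.021 -0.028 -0.034] 0.0
3.8583 [0.64 0.21 0.32] [-0.017  0.019  0.046] -0.0
3.875 [ 0.29 -0.42  0.72] [0.019 0.019 0.04 ] 0.0
3.8917 [ 0.43  0.25 -0.12] [-0.012 -0.016 -0.031] 0.0
3.9083 [ 0.78 -0.28  0.72] [-0.049  0.045 -0.04 ] 0.0
```

View pics/s2.png

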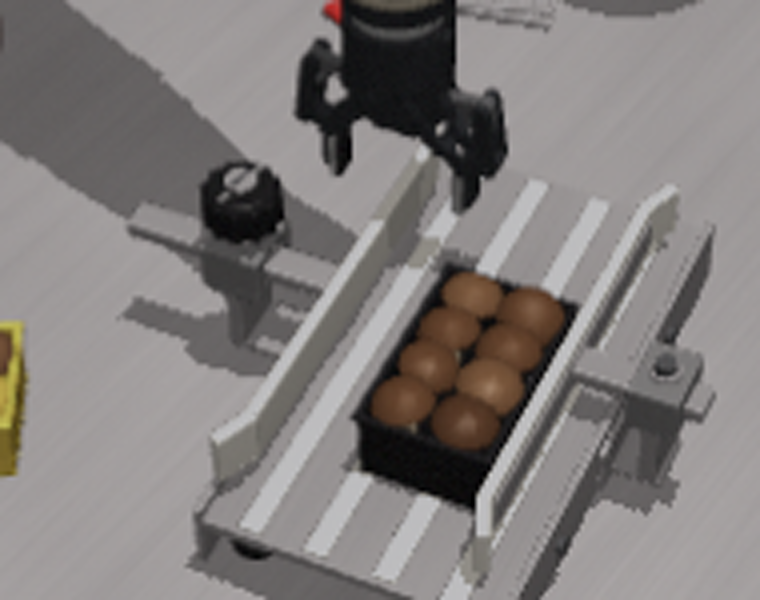

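The fingers straddle the rail clear of the punnet, with pads near (335,165) and (465,195) and the rail between them. I'll lower, grip and make a free slide of 40 mm.

Run:
```python
from ov import *
def st(n=1,t=.0):
    F=[];J=[]
    for i in range(n):
        if t or n>1: robot.pause(.017)
        s=robot.observe(); F.append(s["ft_force"]);J.append(s["joint_torque"])
    a=np.radians(YAW); F=np.mean(F,0); J=np.mean(J,0)
    print(round(s["time"],2),"L",(L(s["tool_pos"])*1000).round(2),"Fx %.2f Fy %.2f Fz %.2f"%(F[0]*np.cos(a)+F[1]*np.sin(a),-F[0]*np.sin(a)+F[1]*np.cos(a),F[2]),J.round(3),s["gripper_width"].round(4))
print(robot.line_to(W(-.086,.085,.158),vel=.08,guard=8)); st(6)
robot.set_gripper(.0); st(6)
robot.line_to(W(-.060,.085,.158),vel=.05); st(6)
robot.line_to(W(-.046,.085,.158),vel=.04); st(6)
for n in("scene","top"): cv2.imwrite(f"pics/{n}2.png",robot.grab_frame(n))
a=cv2.imread("pics/scene2.png")[190:340,250:420]
overlay(cv2.imread("pics/scene2.png"),"scene",-.040,-.0237,-.0395,(250,210,170,150),4,"pics/o_s2.png")
overlay(cv2.imread("pics/top2.png"),"top",-.040,-.0237,-.0395,(240,140,180,170),4,"pics/o_t2.png")
```

```text
FalseTraceback (most recent call last):
  File "<stdin>", line 9, in <module>
  File "<stdin>", line 8, in st
AttributeError: 'float' object has no attribute 'round'
```

```bash
cat >> ov.py <<'E'
def st(n=6,pr=True):
    F=[];J=[]
    for i in range(n):
        robot.pause(.017)
        s=robot.observe(); F.append(s["ft_force"]);J.append(s["joint_torque"])
    a=np.radians(YAW); F=np.mean(F,0); J=np.mean(J,0)
    Fl=np.array([F[0]*np.cos(a)+F[1]*np.sin(a),-F[0]*np.sin(a)+F[1]*np.cos(a),F[2]])
    if pr: print(round(s["time"],2),"L",(L(s["tool_pos"])*1000).round(2),"F",Fl.round(2),J.round(3),round(float(s["gripper_width"]),4))
    return s,Fl,J
E
python3 - <<'E'
from ov import *
st()
robot.set_gripper(.0); st()
robot.line_to(W(-.060,.085,.158),vel=.05); st()
robot.line_to(W(-.046,.085,.158),vel=.04); st()
for n in("scene","top"): cv2.imwrite(f"pics/{n}2.png",robot.grab_frame(n))
overlay(cv2.imread("pics/scene2.png"),"scene",-.040,-.0237,-.0395,(250,210,170,150),4,"pics/o_s2.png")
overlay(cv2.imread("pics/top2.png"),"top",-.040,-.0237,-.0395,(240,140,180,170),4,"pics/o_t2.png")
E
```

```text
4.57 L [-85.85  84.94] F [-0.11 -0.17  0.35] [ 3.0000e-03 -4.5672e+01  4.9229e+01  1.3000e-02 -0.0000e+00 -0.0000e+00] 0.0856
5.33 L [-86.04  85.01] F [-1.6   0.2   3.62] [ -0.263 -44.815  48.858  -1.057   0.211   0.161] 0.011
6.1 L [-59.28  85.08] F [2.67 2.27 3.39] [ -1.491 -48.141  47.378   0.213  -0.621   0.17 ] 0.0107
6.7 L [-45.74  85.15] F [2.18 3.12 3.89] [-2.0850e+00 -4.9818e+01  4.7118e+01 -1.5000e-02 -8.6700e-01  1.7400e-01] 0.0106
```

View pics/o_s2.png

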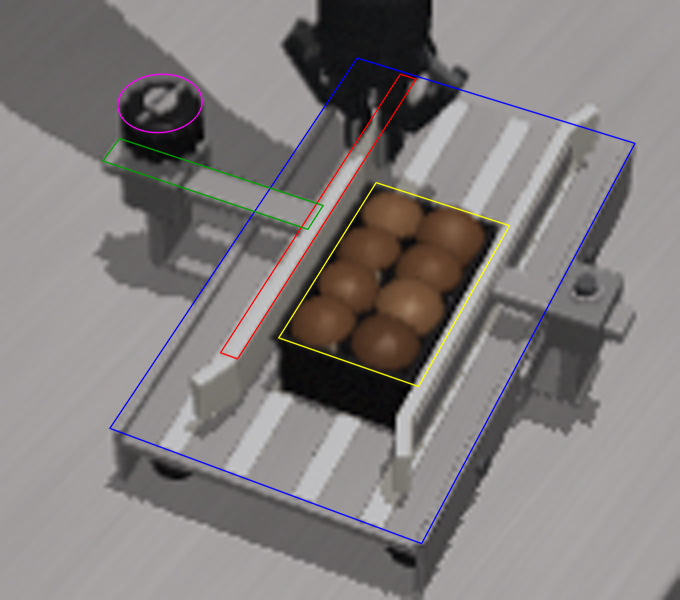

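View pics/o_t2.png

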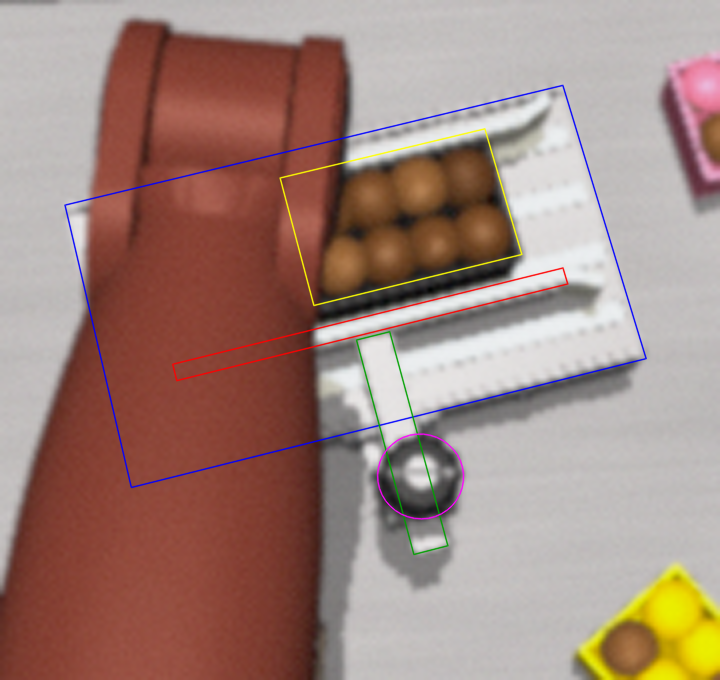

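Scene and top views both put the rail top on the red prediction, with its near end at (225,355) in the scene crop. About 14 mm is left to the punnet. I'll advance 9 mm, then creep in with force readings.

Run:
```python
from ov import *
robot.line_to(W(-.0370,.085,.158),vel=.03); st(4)
for i in range(4):
    robot.line_to(W(-.0370+.0005*(i+1),.085,.158),vel=.008); st(4)
cv2.imwrite("pics/scene3.png",robot.grab_frame("scene")); cv2.imwrite("pics/top3.png",robot.grab_frame("top"))
cv2.imwrite("pics/s3.png",cv2.resize(cv2.imread("pics/scene3.png")[240:320,290:390],None,fx=7,fy=7,interpolation=cv2.INTER_CUBIC))
cv2.imwrite("pics/t3.png",cv2.resize(cv2.imread("pics/top3.png")[170:250,300:400],None,fx=7,fy=7,interpolation=cv2.INTER_CUBIC))
```

```text
7.32 L [-37.06  85.15] F [0.87 3.98 6.16] [ -2.503 -50.472  47.016  -0.656  -0.969   0.176] 0.0108
7.63 L [-36.84  85.19] F [-1.08  3.42  7.21] [ -2.33  -50.276  47.28   -1.391  -0.771   0.179] 0.0109
7.95 L [-36.44  85.2 ] F [-2.08  3.21  8.14] [ -2.273 -50.218  47.382  -1.659  -0.701   0.181] 0.0108
8.27 L [-35.95  85.18] F [-1.89  3.97  7.29] [ -2.263 -50.26   47.407  -1.723  -0.687   0.179] 0.0106
8.58 L [-35.45  85.19] F [-2.49  4.09  7.8 ] [ -2.267 -50.325  47.414  -1.738  -0.686   0.178] 0.0111
```

View pics/s3.png

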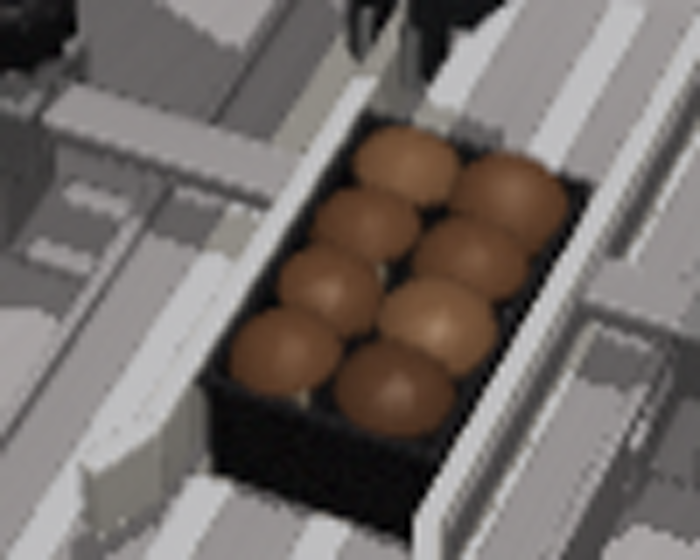

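View pics/t3.png

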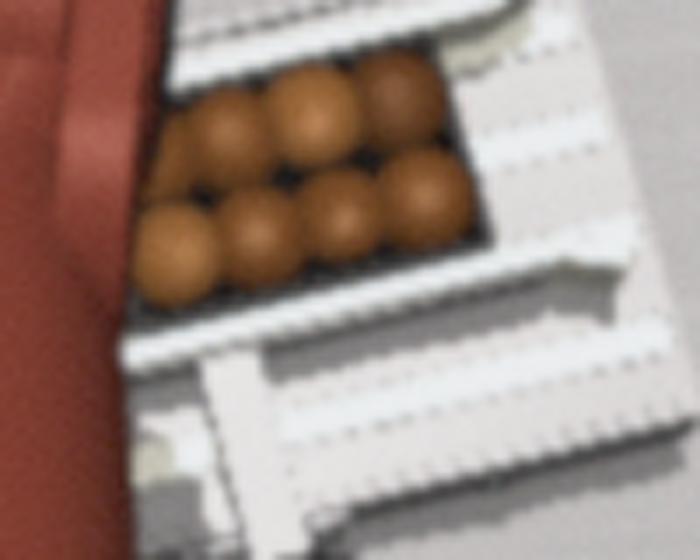

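The rail is within a few mm of the rim: the rail edge meets the rim corner near (205,375) in the scene crop. Sliding drag is steady at Fx≈−2.3 N with joint 4 torque at −1.73, which is almost noise-free. I'll creep in 0.3 mm steps and stop at the first step in that torque.

Run:
```python
from ov import *
x=-.0350; base=None; hist=[]
for i in range(26):
    x+=.0003
    robot.line_to(W(x,.085,.158),vel=.008); s,F,J=st(2,True)
    hist.append(J[3])
    if len(hist)>3 and J[3]-np.median(hist[-8:-1])<-.12: print("contact?"); break
st(6)
```

```text
8.97 L [-35.17  85.22] F [-2.31  3.55  7.8 ] [ -2.257 -50.346  47.434  -1.785  -0.676   0.179] 0.0109
9.25 L [-34.88  85.2 ] F [-1.65  4.16  7.4 ] [ -2.261 -50.386  47.438  -1.795  -0.675   0.179] 0.0109
9.53 L [-34.56  85.2 ] F [-3.36  3.61  7.5 ] [ -2.266 -50.429  47.439  -1.798  -0.676   0.179] 0.0107
9.82 L [-34.45  85.19] F [-3.75  3.11  8.57] [ -2.16  -50.224  47.608  -2.251  -0.559   0.183] 0.011
contact?
9.92 L [-34.44  85.2 ] F [-3.36  3.86  8.46] [ -2.164 -50.235  47.605  -2.248  -0.559   0.183] 0.0109
```

Run:
```python
from ov import *
im=robot.grab_frame("scene"); cv2.imwrite("pics/scene4.png",im)
cv2.imwrite("pics/s4.png",cv2.resize(im[265:310,305:365],None,fx=13,fy=13,interpolation=cv2.INTER_CUBIC))
```

```text
(no output)
```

View pics/s4.png

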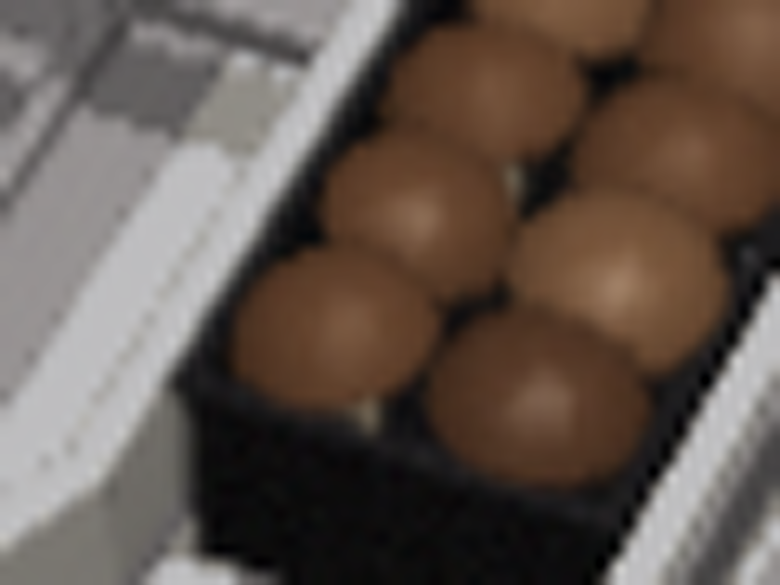

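The rail edge now meets the rim corner at about (180,375) in the crop, with no gap visible. The drag rose by about 1 N within 0.1 mm of travel, so this is light contact. I'll release it and go to the knob.

Run:
```python
from ov import *
robot.set_gripper(.05); st(3)
p=robot.observe()["tool_pos"]
robot.line_to([p[0],p[1],.26],vel=.15)
K=W(-.165,0,.25); o=[180,0,-175]
print(robot.ik(K,o))
robot.set_gripper(.085)
robot.move_pose(K,o); 
print(robot.line_to(W(-.165,0,.203),vel=.1,guard=8)); st(6)
im=robot.grab_frame("scene"); cv2.imwrite("pics/scene5.png",im)
cv2.imwrite("pics/s5.png",cv2.resize(im[190:340,230:410],None,fx=4.2,fy=4,interpolation=cv2.INTER_CUBIC))
```

```text
10.47 L [-33.86  84.92] F [-0.04 -0.59  0.12] [-2.3000e-02 -5.3988e+01  4.9544e+01  1.0000e-03 -6.0000e-03  1.0000e-03] 0.0496
[-24.76293658 -16.07912185 -20.88833481  85.19078704   0.
 -29.76293658]
False
14.01 L [-164.68   -0.21] F [-0.27 -0.21  0.17] [ 1.9000e-02 -3.5952e+01  4.9535e+01  0.0000e+00  0.0000e+00  2.0000e-03] 0.0856
```

View pics/s5.png

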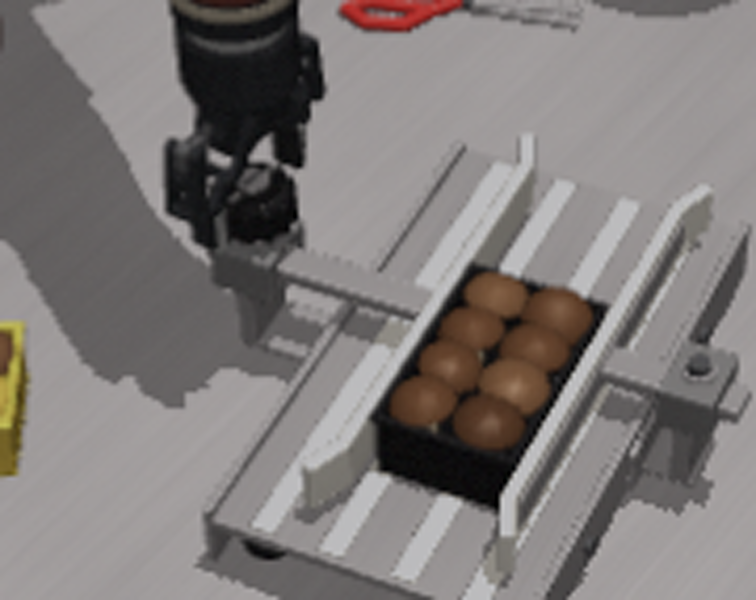

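The gripper straddles the knob (260,200), and the rail lies along the punnet edge. Now I'll grip the knob and check for lateral force.

Run:
```python
from ov import *
robot.set_gripper(0.0); s,F,J=st(8); print(s["torque"],s["tcp_rot"],s["ft_force"],s["tool_pos"])
```

```text
14.58 L [-1.6482e+02 -2.0000e-02] F [-1.08  1.71  5.92] [-4.7600e-01 -3.4217e+01  4.8183e+01 -9.3500e-01 -1.9000e-01 -1.8000e-02] 0.0546
[ 0.34099088  0.27148704 -0.01509262] [-1.79988359e+02  4.53651801e-02 -1.74997247e+02] [-1.32513984  1.91477495  6.34105173] [ 0.47126808 -0.07456531  0.20373916]
```

Run:
```python
from ov import *
q=np.array(robot.ik(W(-.165,0,.203),[180,0,-175])); print(q)
q0=q[5]
for a in (3,6,12,18,24,30):
    q[5]=q0+a; robot.goto_joints(q)
    s,F,J=st(3,False); print(a,round(s["time"],2),"q6",s["q"][5].round(2),"J5 %.4f"%J[5],s["torque"].round(3),F.round(1))
```

```text
[-24.76293658 -15.7019314  -25.45585248  80.24607892   0.
 -29.76293658]
3 14.88 q6 -26.74 J5 -0.1628 [ 0.417  0.363 -0.265] [-1.4  1.4  5.3]
6 15.18 q6 -23.74 J5 -0.1615 [ 0.605  0.336 -0.231] [-0.9  3.1  6.1]
12 15.48 q6 -17.74 J5 -0.0703 [ 0.791  0.293 -0.162] [-1.   4.1  5.8]
18 15.78 q6 -11.74 J5 -0.0684 [ 1.028  0.273 -0.222] [-0.3  5.   7. ]
24 16.08 q6 -5.74 J5 -0.0664 [ 1.189  0.108 -0.228] [-0.1  5.8  6. ]
30 16.38 q6 0.26 J5 -0.0646 [ 1.444  0.059 -0.248] [1.  7.1 6.6]
```

```bash
cat > turn.py <<'E'
from ov import *
import sys
def step(q,n=4):
    robot.goto_joints(q); T=[];J=[]
    for i in range(n):
        robot.pause(.017); s=robot.observe(); T.append(s["torque"][2]); J.append(s["joint_torque"][5])
    print(round(s["time"],2),"q6 %.2f"%s["q"][5],"Tz %.3f J5 %.4f"%(np.mean(T),np.mean(J)),s["ft_force"].round(1)); return np.mean(T),np.mean(J)
E
python3 - <<'E'
from turn import *
q=np.array(robot.ik(W(-.165,0,.203),[180,0,-175])); q0=q[5]
T=[]
for a in np.arange(33,100,3):
    q[5]=q0+a; T.append(step(q)[0])
    if len(T)>2 and np.mean(T[-2:])<-.31: break
E
```

```text
16.7 q6 3.26 Tz -0.228 J5 -0.1653 [-0.6  7.8  7. ]
17.02 q6 6.26 Tz -0.208 J5 -0.1644 [0.3 8.9 6. ]
17.33 q6 9.26 Tz -0.230 J5 -0.1635 [1.2 8.6 5.7]
17.65 q6 12.26 Tz -0.221 J5 -0.1627 [0.6 8.8 6.2]
17.97 q6 15.26 Tz -0.228 J5 -0.1619 [1.  9.6 5.7]
18.28 q6 18.26 Tz -0.201 J5 -0.1466 [ 1.2 10.3  6.3]
18.6 q6 21.25 Tz -0.211 J5 -0.1296 [2.1 9.  5.6]
18.92 q6 24.25 Tz -0.184 J5 -0.1131 [3.7 9.9 5.8]
19.23 q6 27.25 Tz -0.150 J5 -0.0967 [ 4.4 11.1  5.5]
19.55 q6 30.25 Tz -0.133 J5 -0.0803 [ 4.3 11.4  5. ]
19.87 q6 33.25 Tz -0.144 J5 -0.0639 [ 3.9 12.7  4.8]
20.18 q6 36.25 Tz -0.096 J5 -0.0476 [ 4.3 11.9  4.7]
20.5 q6 39.25 Tz -0.094 J5 -0.0314 [ 6.1 11.6  4.5]
20.82 q6 42.25 Tz -0.092 J5 -0.0153 [ 6.  12.7  4. ]
21.13 q6 45.25 Tz -0.058 J5 0.0008 [ 7.  12.3  3.6]
21.45 q6 48.24 Tz -0.060 J5 0.0168 [ 8.4 13.5  3.6]
21.77 q6 51.24 Tz -0.015 J5 0.0326 [ 7.3 12.7  3.1]
22.08 q6 54.24 Tz -0.016 J5 0.0474 [ 8.1 14.2  3.2]
22.4 q6 57.24 Tz -0.026 J5 0.0579 [ 8.9 13.3  2.6]
22.72 q6 60.24 Tz 0.012 J5 0.0637 [ 9.2 13.1  2.6]
23.03 q6 63.24 Tz 0.013 J5 0.0663 [11.  13.3  1.4]
23.35 q6 66.24 Tz 0.029 J5 0.0671 [10.8 13.3  1.2]
23.67 q6 69.24 Tz -0.014 J5 0.0673 [11.9 13.6  2. ]
```

The torque readings kink at q6≈16° and plateau from about 55°, which could already be the clutch slipping. I'll stop here and check the marks on the knob and button.

Run:
```python
from ov import *
s,F,J=st(8)
for n in("scene","top"): cv2.imwrite(f"pics/{n}6.png",robot.grab_frame(n))
a=cv2.resize(cv2.imread("pics/scene6.png")[220:265,265:320],None,fx=12,fy=12,interpolation=cv2.INTER_CUBIC)
cv2.imwrite("pics/s6.png",a)
c=cv2.resize(cv2.imread("pics/scene0.png")[220:265,265:320],None,fx=7,fy=7,interpolation=cv2.INTER_CUBIC)
d=cv2.resize(cv2.imread("pics/top0.png")[240:280,322:372],None,fx=7.7,fy=7.875,interpolation=cv2.INTER_CUBIC)
cv2.imwrite("pics/k0.png",np.hstack([c,d]))
```

```text
23.8 L [-162.89    1.37] F [13.46 11.12  1.23] [-7.2440e+00 -3.5281e+01  4.7359e+01  2.0330e+00 -4.8500e+00  7.0000e-03] 0.0549
```

View pics/s6.png

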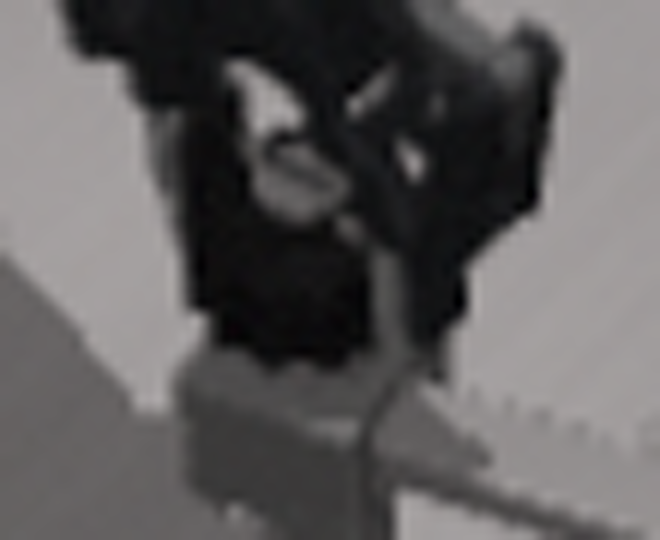

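View pics/k0.png

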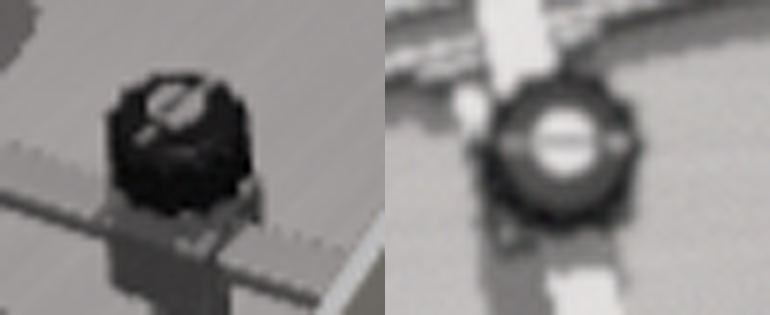

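Run:
```python
from ov import *
def s6(c): c=np.array(c,float); return np.array([265,220])+(c+.5)/12-.5
def k0(c): c=np.array(c,float); return np.array([265,220])+(c+.5)/7-.5
def ang(p,q): d=q-p; return np.degrees(np.arctan2(d[1],d[0])).round(1)
P=cast("scene",s6([(278,150),(335,187),(352,230),(300,185)]),.164)
print("now button line",ang(P[0],P[1]),"centre->rim",ang(P[3],P[2]),np.linalg.norm(P[2]-P[3]),P[3])
P=cast("scene",k0([(164,118),(193,92),(146,133),(212,82),(177,106)]),.164)
print("start button",ang(P[0],P[1]),"rim",ang(P[2],P[3]))
print(W(-.165,0,.164))
im=cv2.imread("pics/scene6.png")[228:246,280:302]
im=cv2.convertScaleAbs(im,alpha=1.8); cv2.imwrite("pics/s6b.png",cv2.resize(im,None,fx=32,fy=32,interpolation=cv2.INTER_NEAREST))
```

```text
now button line -7.2 centre->rim -14.8 0.01886270658907722 [ 0.47045102 -0.07358453  0.164     ]
start button 88.9 rim 84.4
[np.float64(0.47108228815056996), np.float64(-0.07457725705075263), 0.164]
```

View pics/s6b.png

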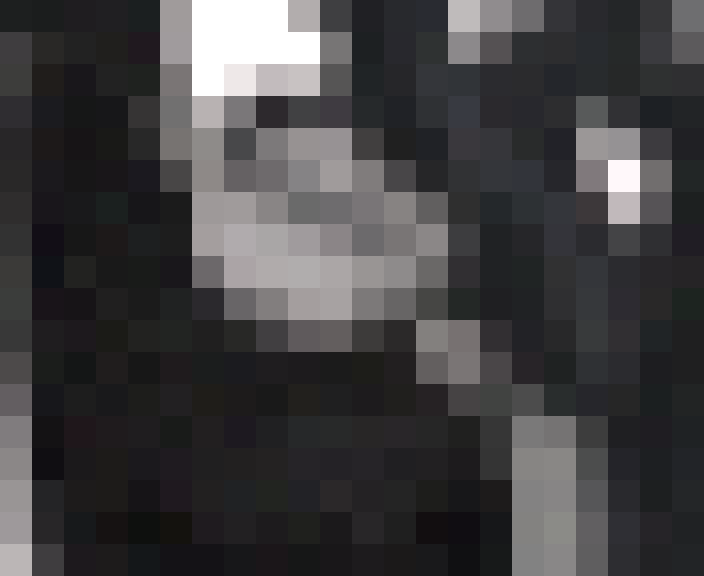

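Run:
```python
from ov import *
def ang(p,q): d=q-p; return np.degrees(np.arctan2(d[1],d[0])).round(1)
g=cv2.cvtColor(cv2.imread("pics/scene6.png"),cv2.COLOR_BGR2GRAY)[230:242,284:300]; print(g)
g=cv2.cvtColor(cv2.imread("pics/scene0.png"),cv2.COLOR_BGR2GRAY)[228:244,282:300]; print(g)
o=np.array([280,228])
for a,b in (((6.7,5),(11.3,7.3)),((6.7,4.7),(11.4,7.3)),((7,4.9),(11,7.3))):
    P=cast("scene",[np.add(o,a),np.add(o,b)],.165); print(ang(*P))
k=W(-.165,0,.164); P=cast("scene",[o+[13.9,10.9]-[0,.5]],.164)[0]; print("rim about knob axis",ang(np.array(k),P),np.linalg.norm(P-k))
print(proj("scene",[k])-o)
```

```text
[[ 18  66 152 130 105 109  47  20  21  30  29  24  24  21  24  22]
 [ 29  62 100  67  24  36  34  23  19  27  32  24  22  25  50  27]
 [ 22  64  77  40  68  82  82  35  18  19  32  30  24  19  85  82]
 [ 15  39  77  55  60  73  87  70  39  21  28  30  29  21  68 140]
 [ 13  15  86  87  75  59  60  66  73  53  26  22  27  30  32 104]
 [ 17  16  89  96  93  87  75  59  66  76  34  19  21  29  24  38]
 [ 15  14  59  92  96  97  93  83  78  58  27  19  19  27  30  24]
 [ 15  19  24  57  71  89  91  68  56  39  21  17  19  26  31  25]
 [ 19  20  17  22  35  51  53  33  23  71  64  27  19  22  32  27]
 [ 13  16  16  15  16  15  15  16  18  54  66  40  21  18  27  24]
 [ 16  18  16  15  14  18  17  15  17  20  38  37  42  24  21  21]
 [ 16  15  18  15  18  22  23  21  22  21  18  30  67  64  34  17]]
[[157 157 157 156 155 156 156 156 157 156 156 154 153 154 153 154 154 155]
 [158 157 156 157 156 156 156 158 157 155 155 154 154 155 155 154 156 157]
 [158 157 157 156 128 111 120 113 110 102 100 118 133 151 155 155 157 157]
 [158 157 140 125  77  43  58  53  59  43  28  57 112 126 111 136 156 
[... 291 characters left out ...]
  26  22  24]
 [ 24  26  27  28  84 107 109 132 144 140 130  88  36  25  27  27  25  20]
 [ 24  27  27  28  49  69  85 121 127  96  78  39  28  26  26  25  21  23]
 [ 26  27  25  69 107  64  40  67  70  39  27  26  26  26  27  25  24  23]
 [ 22  24  69 100  87  48  27  25  22  23  25  26  26  30  29  25  21  15]
 [ 20  24  51  69  42  27  27  25  26  26  22  33  40  32  25  24  16  15]
 [ 19  20  24  28  28  30  35  45  50  57  55  34  32  25  27  30  17   8]
 [ 11  23  23  22  23  27  31  35  39  44  42  27  24  19  13  20  15  15]
 [ 13  15  19  16  17  23  26  24  24  21  25  32  21  14   9  13  10  10]]
-0.2
-2.9
-5.0
rim about knob axis -9.6 0.01718658654874599
[[9.49982584 7.26517216]]
```

The knob turned 99° with the fingers and did not slip in them. The rim mark is at about −10° to −15°, while the button line is at about −3°, so the clutch has just slipped by roughly 0.15 rad. I'll stop turning, release, lift and verify with a clear view.

Run:
```python
from ov import *
robot.set_gripper(.085); s,F,J=st(4)
p=s["tool_pos"]; robot.line_to([p[0],p[1],.30],vel=.15)
robot.goto_joints([-60,-16,-21,85,0,60])
for n in("scene","top"): cv2.imwrite(f"pics/{n}7.png",robot.grab_frame(n))
st(6)
a=cv2.resize(cv2.imread("pics/scene7.png")[225:255,272:310],None,fx=10,fy=10,interpolation=cv2.INTER_CUBIC)
d=cv2.resize(cv2.imread("pics/top7.png")[243:273,326:364],None,fx=10,fy=10,interpolation=cv2.INTER_CUBIC)
cv2.imwrite("pics/k7.png",np.hstack([a,d]))
cv2.imwrite("pics/s7.png",cv2.resize(cv2.imread("pics/scene7.png")[210:360,250:420],None,fx=4,fy=4,interpolation=cv2.INTER_CUBIC))
cv2.imwrite("pics/t7.png",cv2.resize(cv2.imread("pics/top7.png")[140:310,240:420],None,fx=3.5,fy=3.5,interpolation=cv2.INTER_CUBIC))
```

```text
24.38 L [-1.6511e+02 -1.1000e-01] F [-0.08  0.29 -0.53] [ 3.4000e-02 -3.6552e+01  5.0323e+01  6.0000e-03 -4.0000e-03  0.0000e+00] 0.085
26.51 L [-336.79 -231.17] F [ 0.11 -0.26 -0.02] [-3.3400e-01 -3.6356e+01  5.0429e+01 -4.0000e-03 -7.0000e-03  2.0000e-03] 0.0849
```

View pics/k7.png

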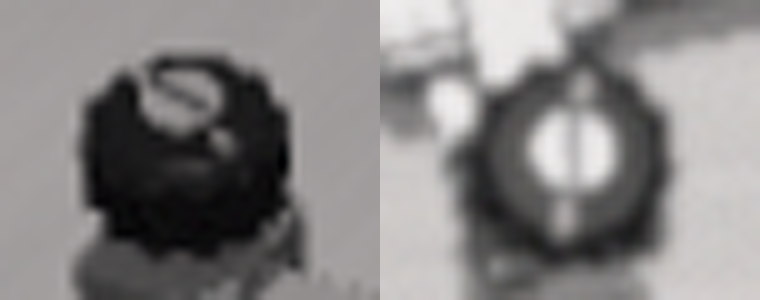

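View pics/s7.png

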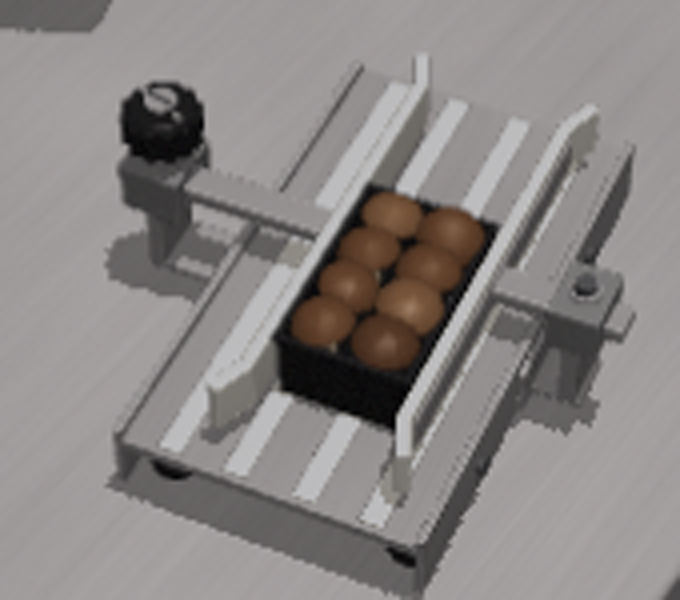

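View pics/t7.png

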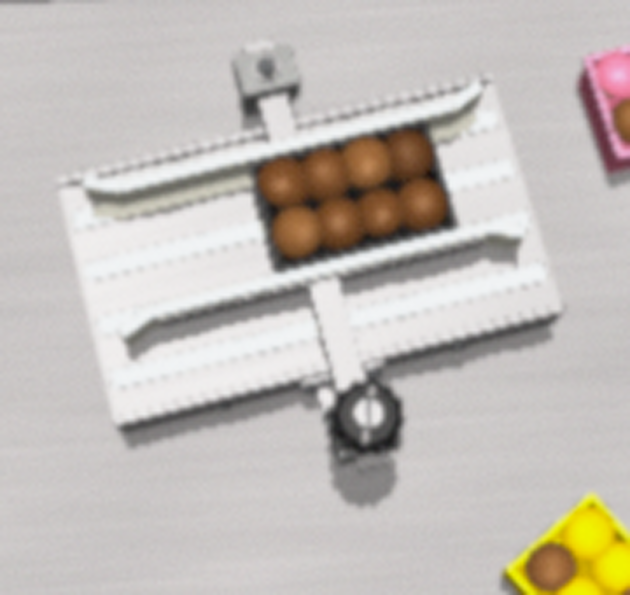

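The top crop shows the button line vertical at x=576 and the rim marks at (582,85) and (564,218). That is about 8° (0.13 rad) of clockwise slip. The rail lies along the punnet rim, and the punnet is at the same pixels as at the start. Handing in.

Run:
```python
from h import *
a=cv2.imread("pics/top0.png").astype(int);b=cv2.imread("pics/top7.png").astype(int)
# punnet shift between first and last view (upper cap rows)
for n,(x,y,w,h) in (("top",(318,180,50,28)),("scene",(338,258,34,40))):
    A,B=[cv2.cvtColor(cv2.imread(f"pics/{n}{i}.png"),cv2.COLOR_BGR2GRAY)[y:y+h,x:x+w].astype(np.float32) for i in (0,7)]
    print(n,cv2.phaseCorrelate(A,B))
robot.job_done(); print(robot.observe()["time"])
```

```text
top ((-0.12206266471971006, -0.12148351344011132), 0.9434243977864584)
scene ((0.010980312062994102, -0.00010851926862542882), 0.9894261955387063)
the job is handed in; nothing more can be done
the job is handed in; nothing more can be done
```

The loose rail now lies lightly against the punnet and is locked by the knob. I stopped turning just after the clutch slipped. The job was handed in at about 26.5 s of the 56 s allowed.

- **Rail:** I gripped its free +y end and slid it in about 52 mm, creeping the last part. I stopped when the drag rose by about 1 N, which I took as first contact. In the last pictures the rail meets the punnet rim with no visible gap.
- **Punnet:** Its image shifted by 0.01 px in the scene view and about 0.17 px (roughly 0.4 mm) in the top view. That is within measurement noise, so I take it as not moved.
- **Knob:** I turned it about 99° clockwise in one grasp. The last top view shows the rim marks about 8° (0.13 rad) past the button line, so the clutch slipped only slightly.

**Checks that disagreed or were weak:**
- The torque I read after each knob step fell where it should have risen towards 0.46 N m, so my torque stop never triggered. I took the slip from the change in slope and confirmed it on the marks, which means I stopped a few degrees after the first slip. The torque slope alone suggested up to about 0.2 rad.
- Contact came about 2.7 mm before the position I had worked out from the camera, slightly more than the stated 2 mm calibration error. I went by the force.
- Opening the gripper let the arm move forward about 0.6 mm. I could not rule out a nudge to the rail below the picture's resolution (about 2.5 mm per pixel).
- While turning the knob, the side force reached about 17 N, well under the limit.

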